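Switch on the viewing lamp from below with the no-touch hook

TASK

Pick up the orange no-touch hook and use its upturned tip to press the hidden green button under the front lip of the viewing lamp fully up from below, so that the lamp is on; do not touch the buttons with the gripper, and leave the violet-marked steriliser button off. Then stand the hook upright with its foot wholly on the blue mat and let go, leaving everything else where it is.

Things in the scene. Friction and masses are not known exactly. Their poses are not given: they have to be found in the camera images.
- hook: No-touch hook, 145 mm tall, 0.14 kg, standing free on its round steel foot (60 mm across); origin at the centre of the foot's underside, z up the stem, x along the arm. An upright square stem (orange grip sleeve 18 x 18 mm, from 60 to 145 mm up, faces square to x and y) carries a flat arm 14 mm wide and 10 mm thick, 14 to 24 mm up, that runs 81 mm along +x; at its end a round tip rises upright to 60 mm, with a black rubber cap 14 mm across.
- hook_grip (a point): Centre of the hook's orange sleeve where it is best gripped, on the stem's axis, 120 mm above the foot's underside and 25 mm below the stem's top; axes as the hook's.
- hook_tip (a point): Top centre of the hook's upturned rubber-capped tip, 75 mm along the hook's +x from the stem's axis and 60 mm above the foot's underside (60 mm lower than hook_grip); axes as the hook's.
- mat_top (a point): Centre of the upper face of the round blue mat for used tools, 130 mm across, 3 mm thick, fixed flat on the worktop. A tall analyser stands left of the mat and the hook, a low centrifuge behind them, so carry things over the front part of the worktop.
- lamp: White sample viewing lamp, fixed to the worktop: a plate 12 mm thick, a column at the back and a canopy 240 mm wide (y) and 165 mm deep (x), top 170 mm and underside 145 mm above the worktop. Its front (towards -x of its own frame) is 85 mm before the origin and ends in a lip 6 mm thick that hangs down to 129 mm above the worktop; below the lip the front is open down to the worktop. Origin on the worktop below the canopy's middle, x into the lamp, y along the lip.
- lamp_switch_face (a point): Centre of the lower face of the green push-up lamp button, 24 mm across, 133 mm above the worktop when off, on the canopy's underside 30 mm behind the front of the lip, so hidden from above and from the front; it moves with the button. x points into the lamp, square to the lip, z up. A round green badge on the front of the lip and a green tab on the canopy's front edge mark its place along the lip.
- lamp_switch (a joint): Lamp button: 0 = off (down), 0.008 m = on (pushed fully up). It resists with about 2 N of friction and stays where it is pushed.
- steriliser_switch_face (a point): The same for the violet button (steriliser), marked by a violet badge and tab; it may be left or right of the green one.
- steriliser_switch (a joint): Steriliser button: 0 = off (down), 0.008 m = on; same friction.
- cup: Specimen cup with yellow lid, 64 mm across, 74 mm high, standing on the lamp's plate; origin at the centre of its underside. Bystander.
- timer: Cream-coloured bench timer, 64 x 68 x 21 mm, on the worktop before the lamp; origin at the centre of its underside. Bystander.
- tweezers: Steel forceps, 128 mm long along own y, lying flat, 10 mm high; origin at the centre of the underside. Bystander.
- red_marker: White felt marker with red cap, 132 mm long along own y, lying flat, 13 mm high; origin at the centre of the underside. Bystander.

How it is judged:
By the outcome, as a careful person would: the job done as asked, in the order asked, and still so for the second after the job is handed in, with the robot touching nothing.
It also fails if it takes over 58 s, if anything falls off the work surface, if the arm or the gripper's body presses on something with over 40 N, if the wrist force passes 120 N, or if a joint passes its speed limit or range.

ROBOT

A 6-joint arm with a two-finger parallel gripper is mounted at the origin on a cart in front of the work surface, level with it; the furniture and walls round the work are solid. World frame = base frame: x ahead of the robot, y to its left, z up, the work surface at z = 0. Lengths are in mm, angles in rad, forces in N, time in s.
With the tool pointing down it reaches from about 325 to 775 mm from the base axis. Payload 5.5 kg.
Tool frame: the origin (TCP) lies midway between the tips of the shut fingers; the grasp point (between the pads) lies 19 mm behind it; z points along the fingers, y is the direction in which the jaws open and shut (so a half turn about z gives the same grasp; the last joint's range is limited). The gripper opens to 88 mm and grips with 3 to 60 N. Pads are 20 mm wide; open, the fingers measure 115 mm over their backs; the gripper's body (75 mm by 178 mm) begins 61 mm behind the grasp point.
Start: joints at [1.246, 0.091, 1.231, -0, 1.82, -0.057], TCP at [158.77, 578.626, 222.631] pointing down, gripper open.
Joint ranges: [-2.87, 2.87], [-0.86, 2.18], [0.17, 2.46], [-1.51, 4.65], [0.06, 2.69], [-2.65, 2.65]. Speed limits (rad/s): [2.57, 2.57, 3.01, 3.14, 3.14, 3.14].

INTERFACE

Orientations are given as a rotation vector (axis times angle).
In Python, from plant import manip gives the robot as it stands.
- The arm moves only by the tool play_rows, never from a script. Its argument "increments" is one flat list of numbers, 5 for each row, row after row: the shift along the tool's x, y, z in m, then the turn about the tool's z in degrees, then the finger opening in m, from 0 to 0.0878. In form: [tx, ty, tz, turn, grip, tx, ty, tz, turn, grip, ...]. A call has 1 to 12 rows; each row shifts and turns the commanded pose from where the row before left it, along the tool's axes as they then stand; what a row does not reach is not made up. A row lasts 1/12 s, in which the tool goes at most 41.7 mm and 7.16 degrees, less where a joint would pass 70% of its speed; a pose out of reach is approached as far as the arm can. A call is refused whole if a number of a shift passes 0.0417 or a number of a turn 7.16, either way. A call with a gripper value outside its range is refused whole. The fingers move at their own pace and stop on an object; "grip_force" is the grip in N (left out, the last holds). Time passes only in rows, so rows that do not move let the fingers close. It gives the time, the measured TCP pose, the force and the opening at its end, in the units of the state.
- manip.get_obs(): the state, without advancing time (a new reading comes with each control period).
- manip.capture(name): name is "scene" or "top"; returns a dict with "color" (480x640x3 uint8, blue, green, red), "range_z" (480x640 float32, mm along the optical axis (not along the pixel's ray), 0 where there is no reading), "camera_matrix" (3x3 intrinsics, pixels), "dist" ([k1, k2, p1, p2, k3] as OpenCV has them; the pictures are not rectified), "T" (4x4, takes a point from camera to world coordinates). Camera axes: x right, y down, z forward; pixel columns grow to the right and rows downward; lengths in mm; the calibration is good to about 2 mm. A picture is of the moment at which its call begins.
- manip.hand_in(): hands the job in, once; it reports no verdict.
Trained networks look in the newest picture that a camera, given by its name, has taken for a name from the list of things; names that differ only in an ending like _2 or _b are one class to them, and where a whole thing is asked for, a point or a joint stands for the part that bears it (a point fixed in the world has none). Each returns a list of dicts, best first, with "score" (0 to 1); they miss things now and then, are a little off and sometimes report something else, mostly with a low value. They report only what shows in the picture. A call takes as long as a camera call.
- manip.masks_of(camera, query): "region" (480x640 bool, what is visible of it) and "xy" ([column, row] in pixels, amid what is visible of it).
The state is a dict: "t": time; "joint_positions": joint angles; "joint_velocities": joint speeds; "joint_efforts": joint torques, N m; "tcp_pos": TCP position; "tcp_rot": TCP orientation; "ft_force": force on the tool from outside, world axes, zero at the start; "ft_torque": the same for the moment, N m; "opening": finger opening in mm.
Only numpy, scipy, OpenCV 4.12 (cv2) and the standard library are available. Lean on these libraries where they do the work, as an engineer would, in place of code of your own. Each camera call takes 0.05 s, during which the arm holds its last target.

## Working session

There is one attempt and no reset: what is moved stays moved. The work goes in short steps, Python scripts to look and compute and a tool call to move; the robot and the scene stay as the last step left them, time stands still between calls to the robot, and variables do not carry over. Pictures are saved under pics/ and viewed, and the job is handed in when it is done.

Besides the shell and the picture viewer there is one more tool, called after ">>>" as name(argument=value, ...) on one line, values as JSON. play_rows: Moves the arm, as the interface text tells. Its arguments: {"type":"object","properties":{"increments":{"type":"array","items":{"type":"number"}},"grip_force":{"type":"number"}},"required":["increments"]}

```bash
ls; mkdir -p pics; cat > h.py <<'E'
from plant import manip
import numpy as np, cv2
def cap(n,f=None):
    c=manip.capture(n)
    if f: cv2.imwrite('pics/'+f,c['color'])
    return c
def pts(c,mask=None):
    rz=c['range_z']; m=rz>0
    if mask is not None: m&=mask
    v,u=np.nonzero(m)
    p=cv2.undistortPoints(np.stack([u,v],1).astype(np.float64)[:,None],c['camera_matrix'],np.array(c['dist']))[:,0]
    z=rz[v,u].astype(float)
    P=np.c_[p*z[:,None],z,np.ones(len(z))]@c['T'].T
    return P[:,:3],np.stack([u,v],1)
def proj(c,X):
    Ti=np.linalg.inv(c['T']); X=np.atleast_2d(X)
    Pc=X@Ti[:3,:3].T+Ti[:3,3]
    return cv2.projectPoints(Pc,np.zeros(3),np.zeros(3),c['camera_matrix'],np.array(c['dist']))[0][:,0]
E
python3 - <<'E'
from h import *
for n in ('scene','top'):
    c=cap(n,n+'0.png'); print(n,c['T'].round(3).tolist())
    for q in ['hook','hook_tip','mat_top','lamp','lamp_switch','steriliser_switch','cup','timer','tweezers','red_marker']:
        try:
            r=manip.masks_of(n,q)
        except Exception as e: print(q,e); continue
        for d in r[:2]:
            P,_=pts(c,d['region'])
            print(q,round(d['score'],2),np.round(d['xy']),d['region'].sum(),np.median(P,0).round(),P.min(0).round(),P.max(0).round()) if len(P) else print(q,d['score'],d['xy'])
o=manip.get_obs();print({k:np.round(v,3) for k,v in o.items()})
E
```

```text
pics
scene [[0.775, -0.332, 0.538, 0.981], [-0.632, -0.376, 0.678, -754.822], [-0.023, -0.865, -0.501, 527.665], [0.0, 0.0, 0.0, 1.0]]
hook 0.77 [296. 281.] 1407 [ 419. -156.   34.] [ 391. -227.   -2.] [541.   1. 146.]
hook_tip 0.66 [296. 280.] 1416 [ 419. -156.   35.] [ 391. -227.   -2.] [538.  47. 146.]
mat_top 0.71 [239. 243.] 1251 [431.  87.   3.] [370.  24.  -1.] [501. 161.   6.]
lamp 0.87 [450. 264.] 15293 [ 559. -407.  163.] [ 446. -503.   -2.] [ 940. -164.  174.]
lamp 0.73 [346. 341.] 452 [ 395. -330.    9.] [ 386. -396.   -2.] [ 408. -262.   13.]
steriliser_switch 0.67 [238. 241.] 1266 [430.  87.   3.] [370.  24.  -5.] [499. 158.   6.]
cup 0.89 [442. 298.] 309 [ 580. -371.   32.] [ 571. -381.   17.] [ 606. -343.   50.]
cup 0.71 [349. 344.] 524 [ 396. -335.    9.] [ 385. -396.   -2.] [ 415. -253.   14.]
timer 0.72 [368. 392.] 2019 [ 337. -430.   17.] [ 310. -458.   -2.] [ 388. -378.   22.]
tweezers 0.68 [308. 333.] 361 [ 350. -266.    4.] [ 337. -336.   -3.] [ 365. -209.   11.]
red_marker 0.55 [350. 344.] 483 [ 396. -336.    9.] [ 385. -396.   -1.] [ 415. -265.   14.]
top [[-
[... 796 characters left out ...]
2.] [ 447. -119.  151.]
tweezers 0.54 [341. 292.] 7 [ 352. -215.   12.] [ 351. -220.    5.] [ 354. -212.   17.]
red_marker 0.69 [390. 277.] 263 [ 395. -325.   10.] [ 382. -398.   -3.] [ 407. -264.   18.]
{'t': np.float64(1.1), 'joint_positions': array([ 1.246,  0.091,  1.231, -0.   ,  1.82 , -0.057]), 'joint_velocities': array([ 0.002, -0.002,  0.001,  0.001,  0.003,  0.001]), 'joint_efforts': array([-0.0000e+00, -4.4622e+01, -4.0650e+01,  7.0000e-02,  2.0000e-02,
        0.0000e+00]), 'tcp_pos': array([158.772, 578.605, 222.655]), 'tcp_rot': array([-0.419, -3.113,  0.   ]), 'ft_force': array([-0.329,  0.729,  0.275]), 'ft_torque': array([0.005, 0.008, 0.008]), 'opening': np.float64(87.826)}
```

View images.

View pics/scene0.png

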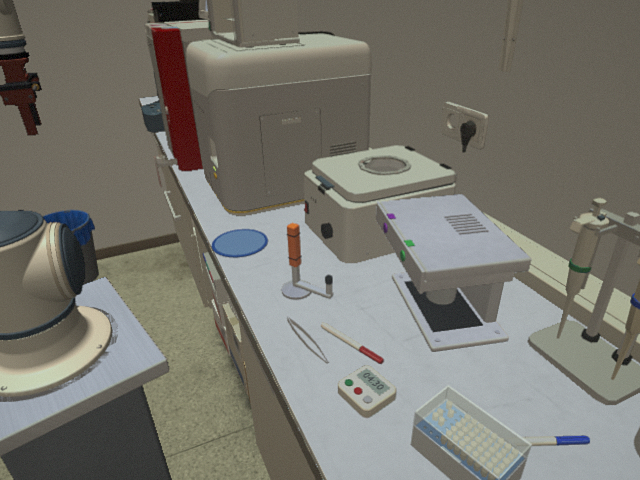

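View pics/top0.png

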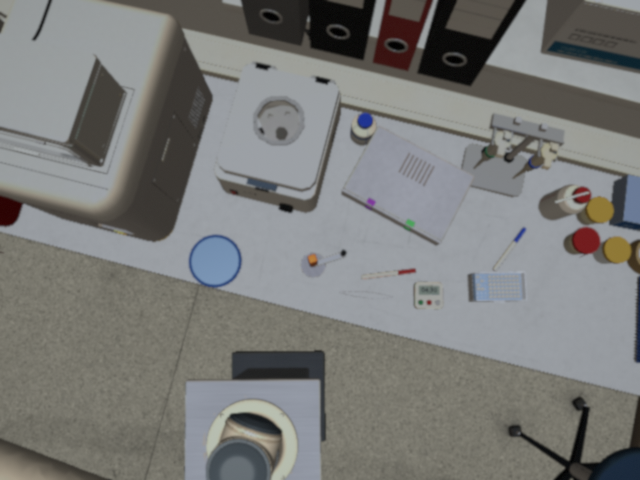

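```bash
cat > m.py <<'E'
from h import *
import pickle
d={}
for n in ('scene','top'):
    c=cap(n); 
    hsv=cv2.cvtColor(c['color'],cv2.COLOR_BGR2HSV); c['hsv']=hsv; d[n]=c
pickle.dump(d,open('d0.pkl','wb'))
E
python3 m.py; cat > a.py <<'E'
from h import *
import pickle
d=pickle.load(open('d0.pkl','rb'))
for n in d:
    c=d[n];hsv=c['hsv'];H,S,V=[hsv[...,i] for i in range(3)]
    P,uv=pts(c); 
    h=H[uv[:,1],uv[:,0]];s=S[uv[:,1],uv[:,0]];v=V[uv[:,1],uv[:,0]]
    roi=(P[:,0]>300)&(P[:,0]<800)&(P[:,1]<200)&(P[:,1]>-600)
    for nm,m in dict(orange=(h>5)&(h<20)&(s>150)&(v>90)&(P[:,2]>40)&(P[:,2]<165)&(P[:,0]<480),
       green=(h>45)&(h<80)&(s>120)&(P[:,2]>120)&(P[:,2]<190),
       violet=(h>130)&(h<160)&(s>90)&(P[:,2]>120)&(P[:,2]<190)).items():
        m=m&roi; q=P[m]
        print(n,nm,m.sum(), q.mean(0).round(1),q.min(0).round(),q.max(0).round())
        if nm!='orange':
            for zz in ((120,160),(164,185)):
                k=(q[:,2]>zz[0])&(q[:,2]<zz[1]); print('   ',zz,k.sum(),q[k].mean(0).round(1) if k.any() else '', uv[m][k].mean(0).round(1) if k.any() else '')
    # black cap
    m=(P[:,2]>35)&(P[:,2]<75)&(P[:,0]>350)&(P[:,0]<500)&(P[:,1]<-170)&(P[:,1]>-260)
    print(n,'cap',m.sum(),P[m].mean(0).round(1),P[m].min(0).round(),P[m].max(0).round())
    k=m&(P[:,2]>56);print('captop',k.sum(),P[k].mean(0).round(1))
    # stem sleeve top
    m=(P[:,2]>135)&(P[:,2]<160)&(P[:,0]>380)&(P[:,0]<450)&(P[:,1]<-120)&(P[:,1]>-190)
    print('stemtop',m.sum(),P[m].mean(0).round(1))
    # foot
    m=(P[:,2]>3)&(P[:,2]<11)&(P[:,0]>370)&(P[:,0]<460)&(P[:,1]<-110)&(P[:,1]>-200)
    (x,y),r=cv2.minEnclosingCircle(P[m][:,:2].astype(np.float32));print('foot',m.sum(),x,y,r,P[m].mean(0).round(1))
    # canopy top
    m=(P[:,2]>164)&(P[:,2]<176)&(P[:,0]>430)&(P[:,0]<750)&(P[:,1]<-200)&(P[:,1]>-560)
    q=P[m][:,:2].astype(np.float32); 
    img=np.zeros((480,640),np.uint8); img[uv[m][:,1],uv[m][:,0]]=1
    r=cv2.minAreaRect(q); print('canopy',m.sum(),r,cv2.boxPoints(r).round().tolist())
    m=(P[:,2]>1)&(P[:,2]<6)&(P[:,0]>350)&(P[:,0]<520)&(P[:,1]<170)&(P[:,1]>10)&(h>95)&(h<125)&(s>90)
    print('mat',cv2.minEnclosingCircle(P[m][:,:2].astype(np.float32)),P[m].mean(0).round(1))
    t=(P[:,0]>200)&(P[:,0]<900)&(abs(P[:,2])<8)&(P[:,1]>-600)&(P[:,1]<250); print('table z',np.median(P[t,2]))
    for zlo,zhi in ((30,100),(100,400)):
        m=(P[:,2]>zlo)&(P[:,2]<zhi)&(P[:,0]>280)&(P[:,0]<700)&(P[:,1]>-140)&(P[:,1]<400)
        q=P[m]; 
        for y in range(-120,400,40):
            k=(q[:,1]>y)&(q[:,1]<y+40)
            if k.sum()>3: print('  obst',zlo,y,k.sum(),np.percentile(q[k,0],1).round(),q[k,2].max().round())
E
python3 a.py
python3 - <<'E'
import cv2
a=cv2.imread('pics/scene0.png')
cv2.imwrite('pics/s0lamp.png',cv2.resize(a[180:380,270:540],None,fx=2.9,fy=2.9,interpolation=2))
E
```

```text
scene orange 336 [ 416.3 -152.4  109.2] [ 410. -160.   61.] [ 427. -143.  146.]
scene green 50 [ 502.9 -376.8  165.8] [ 478. -561.  150.] [ 649. -350.  173.]
    (120, 160) 17 [ 529.4 -410.4  154.5] [453.2 256.6]
    (164, 185) 33 [ 489.2 -359.4  171.6] [409.2 243. ]
scene violet 54 [ 532.8 -273.8  161.8] [ 526. -284.  144.] [ 544. -266.  173.]
    (120, 160) 25 [ 528.6 -271.7  150.7] [385. 227.]
    (164, 185) 29 [ 536.4 -275.7  171.3] [390.4 215.8]
scene cap 100 [ 441.3 -221.9   50.5] [ 436. -227.   35.] [ 449. -213.   61.]
captop 36 [ 442.  -220.7   58.9]
stemtop 93 [ 419.1 -151.   141.6]
foot 227 420.8152770996094 -148.35162353515625 30.504283905029297 [ 409.  -155.4    7.5]
canopy 7721 ((607.8214721679688, -386.8819580078125), (259.79998779296875, 249.3727569580078), 59.9061279296875) [[435.0, -437.0], [651.0, -562.0], [781.0, -337.0], [565.0, -212.0]]
mat ((432.80767822265625, 88.79136657714844), 64.65299224853516) [430.6  85.9   2.9]
table z -0.39239410932998453
  obst 30 -120 368 540.0 100.0
  obst 30 -80 146 545.0 100.0
  obst 30 -40 197 575.0 100.0
  obst 30 0 217 585.0 100
[... 1563 characters left out ...]
.0
  obst 30 -80 140 543.0 100.0
  obst 30 -40 120 573.0 100.0
  obst 30 0 118 583.0 100.0
  obst 30 40 76 587.0 100.0
  obst 30 120 356 608.0 100.0
  obst 30 160 480 495.0 100.0
  obst 30 200 137 478.0 99.0
  obst 30 240 42 478.0 97.0
  obst 30 280 18 486.0 99.0
  obst 30 320 30 499.0 98.0
  obst 30 360 29 509.0 100.0
  obst 100 -120 1250 555.0 169.0
  obst 100 -80 1147 566.0 171.0
  obst 100 -40 1046 576.0 169.0
  obst 100 0 964 587.0 168.0
  obst 100 40 408 597.0 167.0
  obst 100 120 2555 610.0 398.0
  obst 100 160 5023 495.0 400.0
  obst 100 200 2069 478.0 400.0
  obst 100 240 1307 477.0 400.0
  obst 100 280 1251 487.0 400.0
  obst 100 320 1196 498.0 400.0
  obst 100 360 1182 508.0 400.0
```

View pics/s0lamp.png

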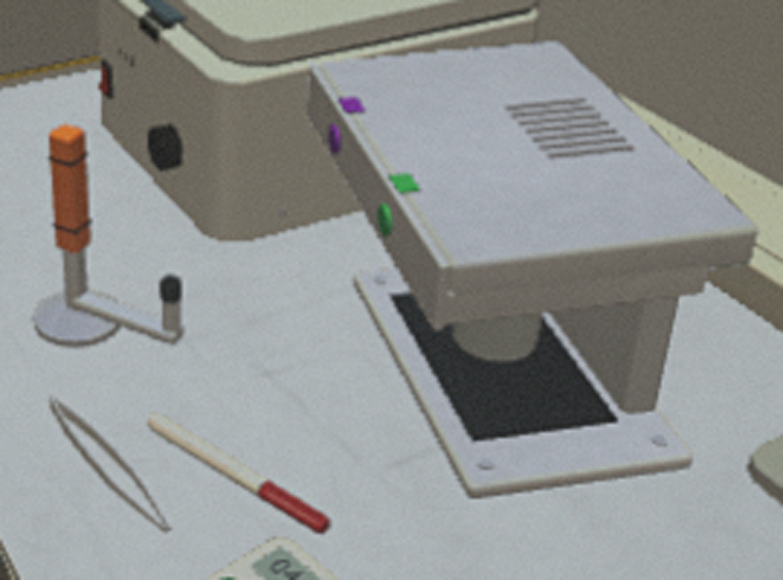

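```bash
cat > f.py <<'E'
from h import *
import pickle
from scipy.optimize import least_squares
def fit_hook(d,x0,zb=0):
    out=[]
    for n in d:
        c=d[n]; P,uv=pts(c)
        def res(p,Q=None):
            x,y,a,=p; R=np.array([[np.cos(a),np.sin(a)],[-np.sin(a),np.cos(a)]])
            L=(P[:,:2]-[x,y])@R.T; return L
        p=np.array(x0,float)
        for it in range(4):
            L=res(p); z=P[:,2]-zb
            ms=(np.abs(L)<16).all(1)&(z>64)&(z<148)
            mc=(np.hypot(L[:,0]-75,L[:,1])<13)&(z>30)&(z<66)
            def f(p):
                L=res(p)
                q=np.abs(L[ms])-9; z1=z[ms]-145
                s=np.maximum(np.maximum(q[:,0],q[:,1]),z1)  # signed box
                zc=z[mc]; rc=np.hypot(L[mc,0]-75,L[mc,1])-7; rc=np.maximum(rc,zc-60)
                return np.r_[s,rc]
            r=least_squares(f,p,loss='soft_l1',f_scale=1.5); p=r.x
        print(n,'hook',p[:2].round(1),np.degrees(p[2]).round(1),ms.sum(),mc.sum(),'rms',np.sqrt(np.mean(r.fun**2)).round(2))
        out.append(p)
    return out
if __name__=='__main__':
    d=pickle.load(open('d0.pkl','rb'))
    fit_hook(d,[417,-150,np.radians(-71)])
    for n in d:
        c=d[n];P,uv=pts(c)
        a=np.radians(-29.5)
        for it in range(4):
            ex=np.array([np.cos(a),np.sin(a)]);ey=np.array([-ex[1],ex[0]])
            u=P[:,:2]@ex; v=P[:,:2]@ey
            g=np.array([489,-358]); ug,vg=g@ex,g@ey
            m=(P[:,2]>136)&(P[:,2]<164)&(abs(u-ug+8)<14)&(v>vg-80)&(v<vg+120)
            if m.sum()<20: print(n,'few',m.sum());break
            k=np.polyfit(v[m],u[m],1,w=None); r=u[m]-np.polyval(k,v[m]); 
            k=np.polyfit(v[m][abs(r)<4],u[m][abs(r)<4],1)
            a-=np.arctan(k[0])
        print(n,'front u',u[m].mean().round(1),m.sum(),'yaw',np.degrees(a).round(2),'tab at u',ug.round(1),'v',vg.round(1))
        # front edge of top face
        mt=(P[:,2]>166)&(P[:,2]<176)&(v>vg-100)&(v<vg+120)&(u<ug+120)&(u>ug-40)
        vb=np.arange(vg-90,vg+110,10); e=[(b+5,np.percentile(u[mt&(v>=b)&(v<b+10)],2)) for b in vb if (mt&(v>=b)&(v<b+10)).sum()>5]
        e=np.array(e); print('  top edge',np.median(e[:,1]).round(1), np.degrees(np.arctan(np.polyfit(e[:,0],e[:,1],1)[0])).round(2), 'zmed',np.median(P[mt,2]).round(1))
        mm=(P[:,2]>166)&(P[:,2]<176)&(u>ug-40)&(u<ug+100); print('  v extent',np.percentile(v[mm]-vg,[0.5,99.5]).round(1))
        # cup
        mc=(P[:,2]>18)&(P[:,2]<120)&(u>ug+5)&(u<ug+100)&(v>vg-110)&(v<vg+110)
        if mc.any(): print('  cup u-ug',np.percentile(u[mc]-ug,[1,50,99]).round(1),'v-vg',np.percentile(v[mc]-vg,[1,50,99]).round(1),mc.sum())
        print('a',a,'ex',ex)
E
python3 f.py
```

```text
scene hook [ 421.7 -146.9] -72.4 508 114 rms 0.92
top hook [ 419.6 -147.6] -73.4 90 32 rms 1.32
scene front u 596.4 791 yaw -29.07 tab at u 601.3 v -75.3
  top edge 597.0 0.6 zmed 169.9
  v extent [-75.4 568. ]
  cup u-ug [67.6 82.4 99.3] v-vg [29.6 35.1 60.1] 274
a -0.5073934997387487 ex [ 0.87401398 -0.48590078]
top front u 594.2 263 yaw -29.42 tab at u 601.8 v -71.6
  top edge 596.6 0.1 zmed 170.8
  v extent [-75.4 559.6]
a -0.5134693812291786 ex [ 0.87104559 -0.49120219]
```

>>> play_rows(increments=[-0.0185, -0.0263, 0, 0, 0.0878, -0.0185, -0.0263, 0, 0, 0.0878, -0.0185, -0.0263, 0, 0, 0.0878, -0.0185, -0.0263, 0, 0, 0.0878, -0.0185, -0.0263, 0, 0, 0.0878, -0.0185, -0.0263, 0, 0, 0.0878, -0.0185, -0.0263, 0, 0, 0.0878, -0.0185, -0.0263, 0, 0, 0.0878, -0.0185, -0.0263, 0, 0, 0.0878, -0.0185, -0.0263, 0, 0, 0.0878, -0.0185, -0.0263, 0, 0, 0.0878, -0.0185, -0.0263, 0, 0, 0.0878])

```text
t: 2.2
tcp_pos: [289.4, 214.1, 222.9]
tcp_rot: [0.418, 3.113, 0.001]
ft_force: [0.6, 0.6, -0.5]
opening: 87.8
```

>>> play_rows(increments=[-0.0185, -0.0263, 0, 0, 0.0878, -0.0185, -0.0263, 0, 0, 0.0878, -0.0185, -0.0263, 0, 0, 0.0878, -0.0185, -0.0263, 0, 0, 0.0878, -0.0185, -0.0263, 0, 0, 0.0878, -0.0185, -0.0263, 0, 0, 0.0878, -0.0185, -0.0263, 0, 0, 0.0878, -0.0185, -0.0263, 0, 0, 0.0878, -0.0185, -0.0263, 0, 0, 0.0878, -0.0185, -0.0263, 0, 0, 0.0878, -0.0185, -0.0263, 0, 0, 0.0878, -0.0185, -0.0263, 0, 0, 0.0878])

```text
t: 3.2
tcp_pos: [420.1, -149.3, 222.9]
tcp_rot: [0.42, 3.113, -0.0]
ft_force: [0.4, 0.4, -0.0]
opening: 87.9
```

>>> play_rows(increments=[0, 0, 0, 7, 0.0878, 0, 0, 0, 7, 0.0878, 0, 0, 0, 7, 0.0878, 0, 0, 0, 7, 0.0878, 0, 0, 0, 7, 0.0878, 0, 0, 0, 7, 0.0878, 0, 0, 0, 7, 0.0878, 0, 0, 0, 7, 0.0878, 0, 0, 0, 7, 0.0878, 0, 0, 0, 7, 0.0878, 0, 0, 0, 7, 0.0878, 0, 0, 0, 7, 0.0878])

```text
t: 4.2
tcp_pos: [419.9, -147.5, 222.8]
tcp_rot: [2.401, 2.026, 0.0]
ft_force: [0.4, 0.2, -0.2]
opening: 87.8
```

>>> play_rows(increments=[0, 0, 0, 7, 0.0878, 0, 0, 0, 7, 0.0878, 0, 0, 0, 7, 0.0878, 0, 0, 0, 7, 0.0878, 0, 0, 0, 7, 0.0878, 0, 0, 0, 7, 0.0878, 0, 0, 0, 7, 0.0878, 0, 0, 0, 7, 0.0878, 0, 0, 0, 7, 0.0878, 0, 0, 0, 0.5, 0.0878, 0, 0, 0, 0, 0.0878])

```text
t: 5.12
tcp_pos: [419.9, -147.5, 222.7]
tcp_rot: [3.106, 0.473, 0.0]
ft_force: [-1.0, 0.2, 0.2]
opening: 88.1
```

```bash
cat > st.py <<'E'
from h import *
from scipy.spatial.transform import Rotation as R
def st(pr=True):
    o=manip.get_obs(); M=R.from_rotvec(o['tcp_rot']).as_matrix()
    if pr: print('t',round(float(o['t']),2),'tcp',o['tcp_pos'].round(1),'yaw y',np.degrees(np.arctan2(M[1,1],M[0,1])).round(2),'zax',M[:,2].round(4),'j',o['joint_positions'].round(2),'F',o['ft_force'].round(2),'M',o['ft_torque'].round(3),'open',round(float(o['opening']),1))
    return o,M
def to(xyz,yaw=None):
    o,M=st(); 
    if yaw is not None:
        print('turn',np.round(-((yaw-np.degrees(np.arctan2(M[1,1],M[0,1]))+180)%360-180),2))
    print('shift tool mm',(M.T@(np.array(xyz)-o['tcp_pos'])).round(1))
    return o,M
E
python3 - <<'E'
from st import *
to([420.6,-147.2,101],-72.8)
c=cap('scene'); cv2.imwrite('pics/s1.png',cv2.resize(c['color'][100:330,180:440],None,fx=2.5,fy=2.5))
E
```

```text
t 5.12 tcp [ 419.9 -147.5  222.7] yaw y -72.67 zax [ 2.e-04 -0.e+00 -1.e+00] j [-0.41 -0.33  1.62  0.    1.85  0.85] F [-1.04  0.24  0.16] M [-0.026  0.075  0.044] open 88.1
turn 0.13
shift tool mm [ 7.000e-01 -1.000e-01  1.217e+02]
```

View pics/s1.png

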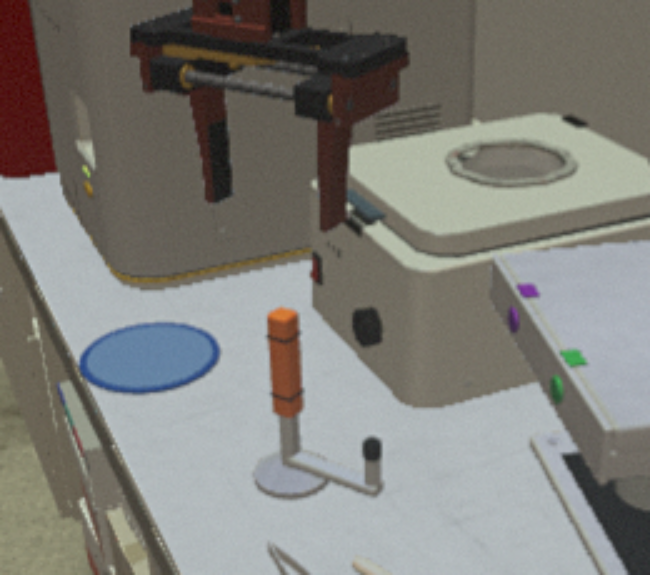

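>>> play_rows(increments=[0.0007, 0, 0.025, 0, 0.0878, 0, 0, 0.025, 0, 0.0878, 0, 0, 0.025, 0, 0.0878, 0, 0, 0.025, 0, 0.0878, 0, 0, 0.0217, 0, 0.0878, 0, 0, 0, 0, 0.06, 0, 0, 0, 0, 0.04, 0, 0, 0, 0, 0.025, 0, 0, 0, 0, 0.02], grip_force=10)

```text
t: 5.92
tcp_pos: [421.6, -147.8, 103.2]
tcp_rot: [3.105, 0.47, 0.004]
ft_force: [0.0, -0.5, -0.5]
opening: 64.6
```

```bash
python3 - <<'E'
from st import *
st()
E
```

```text
t 5.92 tcp [ 421.6 -147.8  103.2] yaw y -72.8 zax [ 0.003  -0.0013 -1.    ] j [-0.41 -0.33  1.83  0.    1.64  0.86] F [ 0.03 -0.51 -0.47] M [-0.01   0.139 -0.03 ] open 64.6
```

>>> play_rows(increments=[0, 0, 0, 0, 0.02, 0, 0, 0, 0, 0.02, 0, 0, 0, 0, 0.02, 0, 0, 0, 0, 0.02, 0, 0, 0, 0, 0.02, 0, 0, 0, 0, 0.02])

```text
t: 6.42
tcp_pos: [420.6, -147.3, 101.0]
tcp_rot: [3.106, 0.469, 0.0]
ft_force: [-0.5, 0.8, -0.1]
opening: 24.7
```

>>> play_rows(increments=[0, 0, 0, 0, 0.014, 0, 0, 0, 0, 0.01, 0, 0, 0, 0, 0.01], grip_force=10)

```text
t: 6.67
tcp_pos: [420.6, -147.3, 100.9]
tcp_rot: [-3.106, -0.469, 0.0]
ft_force: [0.7, -0.1, 0.0]
opening: 18.0
```

>>> play_rows(increments=[0, 0, 0, 0, 0.0, 0, 0, 0, 0, 0.0, 0, 0, 0, 0, 0.0], grip_force=40)

```text
t: 6.92
tcp_pos: [420.6, -147.4, 100.9]
tcp_rot: [3.106, 0.469, -0.0]
ft_force: [-0.3, -0.2, -0.8]
opening: 17.8
```

```bash
python3 - <<'E'
from st import *
st()
E
```

```text
t 6.92 tcp [ 420.6 -147.4  100.9] yaw y -72.84 zax [-0. -0. -1.] j [-0.41 -0.33  1.83 -0.    1.64  0.86] F [-0.32 -0.19 -0.83] M [-0.05   0.142  0.028] open 17.8
```

>>> play_rows(increments=[0, 0, -0.008, 0, 0, 0, 0, -0.015, 0, 0, 0, 0, -0.015, 0, 0, 0, 0, -0.015, 0, 0, 0, 0, -0.005, 0, 0, 0, 0, 0, 0, 0, 0, 0, 0, 0, 0])

```text
t: 7.5
tcp_pos: [420.6, -147.4, 158.7]
tcp_rot: [-3.106, -0.469, 0.0]
ft_force: [1.0, -0.1, -2.7]
opening: 17.8
```

```bash
cat > m2.py <<'E'
from st import *
import pickle,sys
from f import fit_hook
d={n:cap(n) for n in ('scene','top')}
pickle.dump(d,open(sys.argv[1]+'.pkl','wb'))
o,M=st()
yaw=np.arctan2(M[1,1],M[0,1])
zb=o['tcp_pos'][2]-101
# 3D fit using sleeve lower part + cap
from scipy.optimize import least_squares
for n in d:
    P,uv=pts(d[n]); p=np.array([*o['tcp_pos'][:2],yaw,0.,0.,zb])
    def loc(p):
        Rm=R.from_euler('ZYX',[p[2],p[3],p[4]]).as_matrix()
        # pivot at grip
        g=np.array([p[0],p[1],p[5]+120.])
        L=(P-g)@Rm; L[:,2]+=120; return L
    for it in range(4):
        L=loc(p)
        ms=(np.abs(L[:,:2])<14).all(1)&(L[:,2]>62)&(L[:,2]<98)
        mc=(np.hypot(L[:,0]-75,L[:,1])<12)&(L[:,2]>30)&(L[:,2]<66)
        mf=(np.hypot(L[:,0],L[:,1])<36)&(L[:,2]>-3)&(L[:,2]<12)
        def f(p):
            L=loc(p); q=np.abs(L[ms,:2])-9
            s=q.max(1); rc=np.maximum(np.hypot(L[mc,0]-75,L[mc,1])-7,L[mc,2]-60)
            return np.r_[s,rc, (p[3:5])*5, (p[5]-zb)*.5]
        r=least_squares(f,p,loss='soft_l1',f_scale=1.5); p=r.x
    print(n,ms.sum(),mc.sum(),mf.sum(),p[:2].round(1),'yaw',np.degrees(p[2]).round(2),'pitch,roll',np.degrees(p[3:5]).round(2),'zb',p[5].round(1),'exp',zb.round(1))
    q=P[mc]; t=q[q[:,2]>q[:,2].max()-6]; print('  captop pts',t.mean(0).round(1),q[:,2].max().round(1))
    Rm=R.from_euler('ZYX',p[2:5]).as_matrix(); g=np.array([p[0],p[1],p[5]+120]); print('  tip',(g+Rm@[75,0,-60]).round(1))
    e=np.array([np.cos(yaw),np.sin(yaw),0]); print('  nominal tip',(o['tcp_pos']+75*e+[0,0,-41]).round(1))
c=d['scene']['color']; k=proj(d['scene'],o['tcp_pos'])[0].astype(int); a=max(k[1]-110,0);b=max(k[0]-130,0)
cv2.imwrite('pics/'+sys.argv[1]+'.png',cv2.resize(c[a:a+230,b:b+300],None,fx=2.5,fy=2.5,interpolation=2))
E
python3 m2.py s2
```

```text
t 7.6 tcp [ 420.2 -147.2  157.8] yaw y -72.84 zax [-1.7e-03  7.0e-04 -1.0e+00] j [-0.41 -0.33  1.74  0.    1.74  0.86] F [-0.41 -0.7  -1.19] M [-0.101  0.127 -0.028] open 18.2
scene 215 126 308 [ 420.8 -147.4] yaw -73.07 pitch,roll [0.28 1.35] zb 57.9 exp 56.8
  captop pts [ 442.2 -221.1  116.3] 118.8
  tip [ 443.9 -218.4  117.6]
  nominal tip [ 442.3 -218.8  116.8]
top 0 0 64 [ 420.2 -147.2] yaw -72.84 pitch,roll [0. 0.] zb 56.8 exp 56.8Traceback (most recent call last):
  File "m2.py", line 29, in <module>
    q=P[mc]; t=q[q[:,2]>q[:,2].max()-6]; print('  captop pts',t.mean(0).round(1),q[:,2].max().round(1))
                        ~~~~~~~~~~^^
    return umr_maximum(a, axis, None, out, keepdims, initial, where)
ValueError: zero-size array to reduction operation maximum which has no identity
```

>>> play_rows(increments=[0, 0, 0, -6, 0, 0, 0, 0, -6, 0, 0, 0, 0, -6, 0, 0, 0, 0, -6, 0, 0, 0, 0, -6, 0, 0, 0, 0, -6, 0, 0, 0, 0, -6, 0, 0, 0, 0, -1.6, 0, 0, 0, 0, 0, 0])

```text
t: 8.35
tcp_pos: [420.1, -147.2, 157.8]
tcp_rot: [-2.708, -1.589, 0.002]
ft_force: [0.0, 0.0, -1.9]
opening: 17.7
```

>>> play_rows(increments=[-0.019, 0.007, 0, 0, 0, -0.019, 0.007, 0, 0, 0, -0.019, 0.007, 0, 0, 0, -0.019, 0.007, 0, 0, 0, -0.019, 0.007, 0, 0, 0, -0.019, 0.007, 0, 0, 0, -0.019, 0.007, 0, 0, 0, -0.018, 0.008, 0, 0, 0, 0, 0, 0, 0, 0, 0, 0, 0, 0, 0])

```text
t: 9.18
tcp_pos: [396.0, -307.2, 157.9]
tcp_rot: [-2.711, -1.584, 0.001]
ft_force: [0.3, -0.2, -1.4]
opening: 17.8
```

```bash
sed -i "s/^for n in d:/for n in ['scene']:/" m2.py; python3 m2.py s3
```

```text
t 9.28 tcp [ 396.5 -306.3  158.4] yaw y -29.27 zax [-6.0e-04  1.1e-03 -1.0e+00] j [-0.73 -0.18  1.61  0.    1.72 -0.22] F [-0.16  0.12 -0.67] M [-0.091  0.117 -0.023] open 17.8
scene 252 153 474 [ 396.3 -306.5] yaw -29.24 pitch,roll [-0.31  0.66] zb 56.3 exp 57.4
  captop pts [ 460.  -344.7  115.7] 118.4
  tip [ 462.3 -342.7  116.7]
  nominal tip [ 461.9 -343.   117.4]
```

View pics/s3.png

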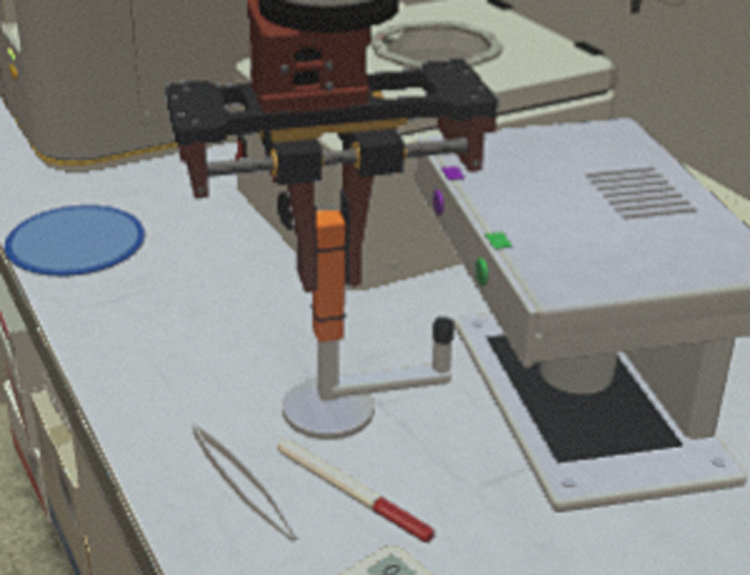

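>>> play_rows(increments=[0, 0.01, 0, 0, 0, 0, 0.01, 0, 0, 0, 0, 0.01, 0, 0, 0, 0, 0.01, 0, 0, 0, 0, 0.01, 0, 0, 0, 0, 0.0055, 0, 0, 0, 0, 0, 0, 0, 0, 0, 0, 0, 0, 0], grip_force=50)

```text
t: 9.95
tcp_pos: [445.0, -333.4, 158.8]
tcp_rot: [-2.709, -1.589, 0.0]
ft_force: [0.4, 1.2, -1.5]
opening: 17.5
```

```bash
python3 m2.py s4 2>&1 | cut -c1-300; python3 - <<'E'
import pickle
from h import *
d=pickle.load(open('s4.pkl','rb'))
for n in d:
    P,uv=pts(d[n]); 
    c=d[n]; hsv=cv2.cvtColor(c['color'],cv2.COLOR_BGR2HSV); h,s=hsv[uv[:,1],uv[:,0],0],hsv[uv[:,1],uv[:,0],1]
    m=(h>45)&(h<80)&(s>120)&(P[:,2]>164)&(P[:,2]<180)&(P[:,1]>-450)&(P[:,0]<600)
    if m.any(): q=P[m].mean(0); print(n,m.sum(),q.round(1),'v',(q[0]*.4879+q[1]*.8729).round(1))
E
```

```text
t 10.05 tcp [ 444.7 -333.6  159. ] yaw y -29.23 zax [-2.e-04  2.e-04 -1.e+00] j [-0.7  -0.03  1.47 -0.    1.71 -0.19] F [-0.52  0.16 -0.9 ] M [-0.068  0.047  0.007] open 18.0
scene 248 0 525 [ 445.8 -332.2] yaw -28.53 pitch,roll [-0.22 -0.4 ] zb 58.0 exp 58.0
Traceback (most recent call last):
  File "m2.py", line 29, in <module>
    q=P[mc]; t=q[q[:,2]>q[:,2].max()-6]; print('  captop pts',t.mean(0).round(1),q[:,2].max().round(1))
                        ~~~~~~~~~~^^
ValueError: zero-size array to reduction operation maximum which has no identity
scene 33 [ 489.9 -358.9  171.4] v -74.3
```

>>> play_rows(increments=[0, 0, -0.004, 0, 0, 0, 0, -0.004, 0, 0, 0, 0, -0.004, 0, 0, 0, 0, -0.002, 0, 0, 0, 0, 0, 0, 0, 0, 0, 0, 0, 0])

```text
t: 10.55
tcp_pos: [445.0, -334.2, 173.3]
tcp_rot: [2.71, 1.588, 0.0]
ft_force: [0.2, 0.1, -0.7]
opening: 17.7
```

>>> play_rows(increments=[0, 0, -0.002, 0, 0, 0, 0, -0.001, 0, 0, 0, 0, 0, 0, 0])

```text
t: 10.8
tcp_pos: [444.8, -334.0, 175.7]
tcp_rot: [-2.71, -1.588, 0.0]
ft_force: [-0.7, 0.0, -2.4]
opening: 17.7
```

>>> play_rows(increments=[0, 0, -0.002, 0, 0, 0, 0, -0.001, 0, 0, 0, 0, 0, 0, 0])

```text
t: 11.05
tcp_pos: [444.8, -334.0, 178.9]
tcp_rot: [-2.71, -1.588, 0.0]
ft_force: [-0.8, 0.0, -2.9]
opening: 17.8
```

>>> play_rows(increments=[0, 0, -0.001, 0, 0, 0, 0, -0.001, 0, 0, 0, 0, 0, 0, 0])

```text
t: 11.3
tcp_pos: [444.9, -334.0, 181.1]
tcp_rot: [-2.71, -1.589, 0.0]
ft_force: [-1.0, -0.3, -2.8]
opening: 17.6
```

>>> play_rows(increments=[0, 0, -0.001, 0, 0, 0, 0, 0, 0, 0])

```text
t: 11.47
tcp_pos: [444.9, -334.0, 182.0]
tcp_rot: [-2.71, -1.589, 0.0]
ft_force: [-1.2, -0.3, -2.7]
opening: 17.9
```

>>> play_rows(increments=[0, 0, -0.001, 0, 0, 0, 0, 0, 0, 0])

```text
t: 11.63
tcp_pos: [444.9, -334.0, 182.1]
tcp_rot: [-2.709, -1.588, 0.001]
ft_force: [1.4, -0.6, -7.8]
opening: 17.9
```

>>> play_rows(increments=[0, 0, -0.001, 0, 0, 0, 0, 0, 0, 0])

```text
t: 11.8
tcp_pos: [444.9, -334.0, 182.3]
tcp_rot: [-2.709, -1.588, 0.001]
ft_force: [3.2, -2.7, -12.6]
opening: 17.4
```

```bash
python3 m2.py s5 2>&1 | cut -c1-250|head -3; python3 - <<'E'
import pickle
from h import *
d=pickle.load(open('s5.pkl','rb')); c=d['scene']['color']
cv2.imwrite('pics/s5.png',cv2.resize(c[150:380,250:550],None,fx=2.5,fy=2.5,interpolation=2))
E
```

```text
t 11.9 tcp [ 444.9 -334.   182.3] yaw y -29.24 zax [-0.0013  0.0012 -1.    ] j [-0.71 -0.03  1.42  0.    1.75 -0.19] F [  4.16  -3.75 -14.42] M [-0.286 -0.025  0.019] open 17.9
scene 268 0 508 [ 445.7 -333.2] yaw -27.82 pitch,roll [0.18 0.18] zb 81.3 exp 81.3
Traceback (most recent call last):
```

View pics/s5.png

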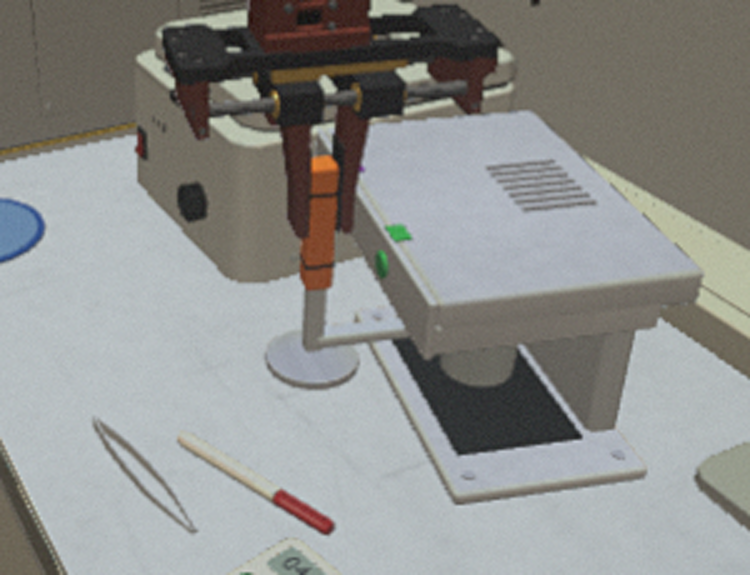

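>>> play_rows(increments=[0, 0, 0.003, 0, 0, 0, 0, 0.005, 0, 0, 0, 0, 0.006, 0, 0, 0, 0, 0.006, 0, 0, 0, 0, 0.005, 0, 0, 0, 0, 0, 0, 0])

```text
t: 12.4
tcp_pos: [444.6, -333.7, 157.8]
tcp_rot: [-2.709, -1.588, 0.001]
ft_force: [0.3, -0.4, -1.7]
opening: 18.0
```

>>> play_rows(increments=[0, -0.01, 0, 0, 0, 0, -0.015, 0, 0, 0, 0, -0.015, 0, 0, 0, 0, -0.015, 0, 0, 0, 0, -0.015, 0, 0, 0, 0, -0.015, 0, 0, 0, 0, -0.01, 0, 0, 0, 0, 0, 0, 0, 0])

```text
t: 13.07
tcp_pos: [361.2, -287.2, 159.7]
tcp_rot: [2.71, 1.588, 0.0]
ft_force: [0.5, -0.0, -1.9]
opening: 18.0
```

```bash
python3 m2.py s6; python3 - <<'E'
from st import *
to([426,82,104.5+12])
E
```

```text
t 13.17 tcp [ 362.4 -287.9  159.4] yaw y -29.25 zax [ 0.0012 -0.001  -1.    ] j [-0.74 -0.29  1.7   0.    1.73 -0.23] F [ 0.8   0.18 -1.11] M [-0.085  0.077  0.009] open 18.0
scene 241 149 487 [ 361.3 -286.8] yaw -28.88 pitch,roll [-0.31  0.77] zb 58.2 exp 58.4
  captop pts [ 425.4 -324.5  117.9] 120.5
  tip [ 427.6 -322.5  118.6]
  nominal tip [ 427.8 -324.5  118.4]
t 13.17 tcp [ 362.4 -287.9  159.4] yaw y -29.25 zax [ 0.0012 -0.001  -1.    ] j [-0.74 -0.29  1.7   0.    1.73 -0.23] F [ 0.8   0.18 -1.11] M [-0.085  0.077  0.009] open 18.0
shift tool mm [ 353.8 -125.3   42.7]
```

View pics/s6.png

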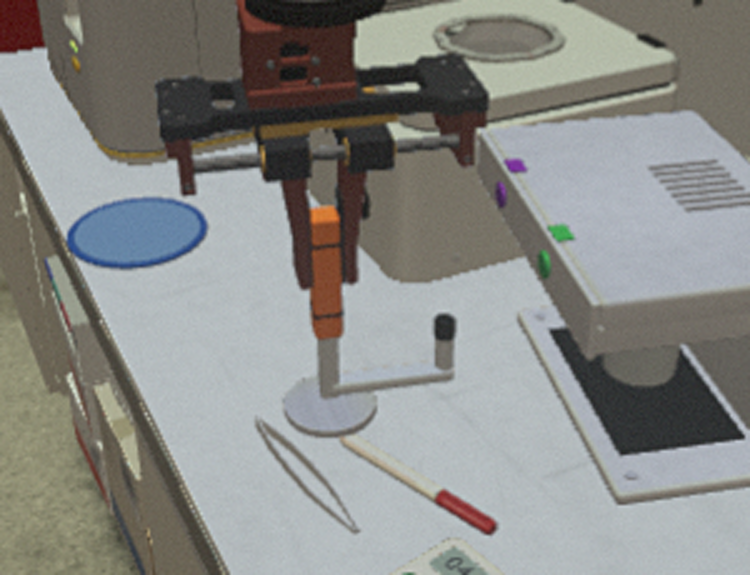

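>>> play_rows(increments=[0.015, -0.005, 0, 0, 0, 0.025, -0.0088, 0, 0, 0, 0.025, -0.0088, 0, 0, 0, 0.025, -0.0088, 0, 0, 0, 0.025, -0.0088, 0, 0, 0, 0.025, -0.0088, 0, 0, 0, 0.025, -0.0088, 0, 0, 0, 0.025, -0.0088, 0, 0, 0, 0.025, -0.0088, 0, 0, 0, 0.025, -0.0088, 0, 0, 0, 0.025, -0.0088, 0, 0, 0, 0.025, -0.0088, 0, 0, 0])

```text
t: 14.17
tcp_pos: [415.7, 16.6, 159.1]
tcp_rot: [2.71, 1.589, 0.001]
ft_force: [0.3, -0.6, -1.1]
opening: 17.7
```

>>> play_rows(increments=[0.025, -0.0088, 0, 0, 0, 0.02, -0.007, 0, 0, 0, 0.0125, -0.004, 0, 0, 0, 0.009, -0.0029, 0, 0, 0, 0, 0, 0.015, 0, 0, 0, 0, 0.015, 0, 0, 0, 0, 0.01, 0, 0, 0, 0, 0, 0, 0, 0, 0, 0, 0, 0])

```text
t: 14.92
tcp_pos: [427.5, 84.0, 118.5]
tcp_rot: [-2.71, -1.588, 0.002]
ft_force: [-0.5, 0.5, -0.8]
opening: 17.4
```

```bash
python3 m2.py s7; python3 - <<'E'
from st import *
import pickle
to([428,84,104])
d=pickle.load(open('s7.pkl','rb'))
c=d['scene'];P,uv=pts(c);hsv=cv2.cvtColor(c['color'],cv2.COLOR_BGR2HSV);h,s=hsv[uv[:,1],uv[:,0],0],hsv[uv[:,1],uv[:,0],1]
m=(P[:,2]>-2)&(P[:,2]<8)&(P[:,0]>350)&(P[:,0]<520)&(P[:,1]<170)&(P[:,1]>10)&(h>95)&(h<125)&(s>90)
print(cv2.minEnclosingCircle(P[m][:,:2].astype(np.float32)))
E
```

```text
t 15.02 tcp [428.1  84.1 119.8] yaw y -29.27 zax [ 1.2e-03  1.0e-04 -1.0e+00] j [ 0.12 -0.36  1.82 -0.    1.68  0.63] F [-0.45 -0.42 -0.94] M [-0.067  0.119 -0.02 ] open 17.6
scene 128 82 205 [427.2  83.7] yaw -30.06 pitch,roll [-0.3  2.1] zb 16.7 exp 18.8
  captop pts [491.4  46.2  76.1] 78.8
  tip [493.5  47.9  77.1]
  nominal tip [493.5  47.4  78.8]
t 15.02 tcp [428.1  84.1 119.8] yaw y -29.27 zax [ 1.2e-03  1.0e-04 -1.0e+00] j [ 0.12 -0.36  1.82 -0.    1.68  0.63] F [-0.45 -0.42 -0.94] M [-0.067  0.119 -0.02 ] open 17.6
shift tool mm [-0.1 -0.1 15.8]
((434.10382080078125, 89.43805694580078), 65.38549041748047)
```

View pics/s7.png

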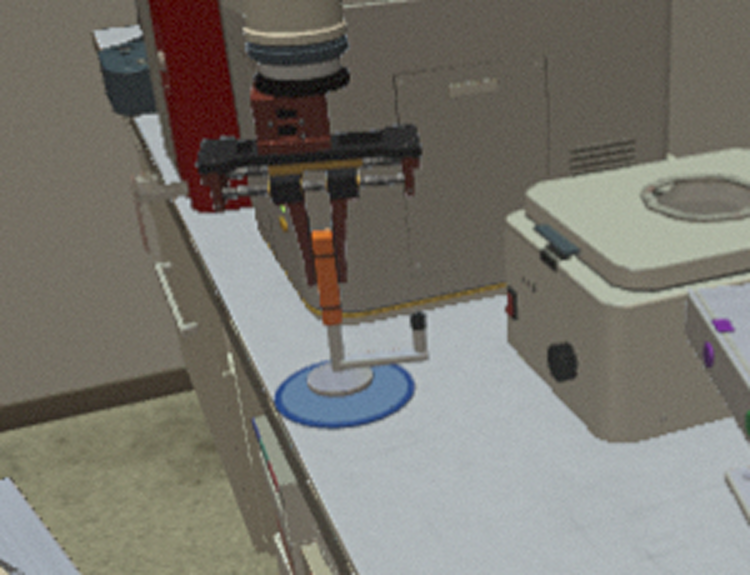

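>>> play_rows(increments=[0, 0, 0.006, 0, 0, 0, 0, 0.004, 0, 0, 0, 0, 0.003, 0, 0, 0, 0, 0, 0, 0, 0, 0, 0, 0, 0])

```text
t: 15.43
tcp_pos: [427.5, 84.2, 105.7]
tcp_rot: [-2.71, -1.589, 0.001]
ft_force: [-0.2, -0.0, -1.5]
opening: 18.0
```

>>> play_rows(increments=[0, 0, 0.001, 0, 0, 0, 0, 0.001, 0, 0, 0, 0, 0, 0, 0])

```text
t: 15.68
tcp_pos: [427.7, 84.3, 104.0]
tcp_rot: [2.71, 1.589, 0.0]
ft_force: [0.0, 0.3, -1.2]
opening: 17.8
```

>>> play_rows(increments=[0, 0, 0.001, 0, 0, 0, 0, 0, 0, 0, 0, 0, 0, 0, 0])

```text
t: 15.93
tcp_pos: [427.8, 84.3, 103.9]
tcp_rot: [2.71, 1.589, 0.001]
ft_force: [-2.5, -0.3, 5.6]
opening: 17.7
```

>>> play_rows(increments=[0, 0, -0.0008, 0, 0, 0, 0, 0, 0, 0], grip_force=10)

```text
t: 16.1
tcp_pos: [427.8, 84.2, 103.9]
tcp_rot: [2.71, 1.589, 0.001]
ft_force: [-0.5, -0.4, 2.6]
opening: 18.1
```

>>> play_rows(increments=[0, 0, 0, 0, 0.02, 0, 0, 0, 0, 0.022, 0, 0, 0, 0, 0.03, 0, 0, 0, 0, 0.045, 0, 0, 0, 0, 0.06, 0, 0, 0, 0, 0.0878, 0, 0, 0, 0, 0.0878, 0, 0, 0, 0, 0.0878, 0, 0, 0, 0, 0.0878, 0, 0, 0, 0, 0.0878])

```text
t: 16.93
tcp_pos: [427.6, 84.2, 103.7]
tcp_rot: [2.71, 1.589, 0.0]
ft_force: [0.6, 0.9, -0.4]
opening: 71.9
```

```bash
python3 - <<'E'
from st import *
st()
c=cap('scene');cv2.imwrite('pics/s8.png',cv2.resize(c['color'][100:330,120:420],None,fx=2.5,fy=2.5))
E
```

```text
t 16.93 tcp [427.6  84.2 103.7] yaw y -29.24 zax [ 0.  0. -1.] j [ 0.12 -0.36  1.85  0.    1.65  0.63] F [ 0.58  0.9  -0.41] M [-0.02   0.052 -0.006] open 71.9
```

View pics/s8.png

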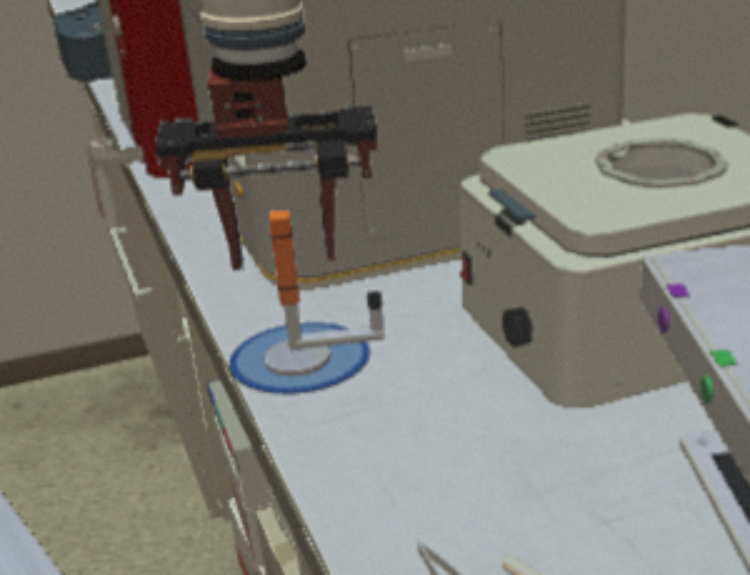

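The hook stands free on the mat, with both fingers clear of the sleeve. I'll raise the gripper straight up and draw it back.

>>> play_rows(increments=[0, 0, -0.005, 0, 0.0878, 0, 0, -0.015, 0, 0.0878, 0, 0, -0.02, 0, 0.0878, 0, 0, -0.02, 0, 0.0878, 0, 0, -0.025, 0, 0.0878, 0, 0, -0.025, 0, 0.0878, 0, 0, -0.02, 0, 0.0878, 0, 0, 0, 0, 0.0878, 0, -0.025, 0, 0, 0.0878, 0, -0.025, 0, 0, 0.0878, 0, -0.02, 0, 0, 0.0878, 0, 0, 0, 0, 0.0878])

```text
t: 17.98
tcp_pos: [364.6, 119.6, 233.7]
tcp_rot: [-2.708, -1.591, -0.001]
ft_force: [-0.6, 1.0, -0.2]
opening: 88.1
```

```bash
python3 - <<'E'
from st import *
import pickle
from f import fit_hook
st()
d={n:cap(n) for n in ('scene','top')}
cv2.imwrite('pics/s9.png',d['scene']['color'])
try: fit_hook({'scene':d['scene']},[428,84,np.radians(-29.2)],3)
except Exception as e: print(e)
d0=pickle.load(open('d0.pkl','rb'))
a=d0['scene']['color'].astype(int);b=d['scene']['color'].astype(int)
df=(abs(a-b).sum(2)>90).astype(np.uint8)
n,l,s,ce=cv2.connectedComponentsWithStats(df)
for i in range(1,n):
    if s[i,4]>25: print(s[i].tolist(),ce[i].round())
# stem verticality
P,uv=pts(d['scene'])
for lo,hi in ((66,90),(95,120),(120,144)):
    m=(abs(P[:,0]-428)<25)&(abs(P[:,1]-84)<25)&(P[:,2]>lo)&(P[:,2]<hi); print(lo,P[m].mean(0).round(1),m.sum())
# region under lamp brightness change
m=np.zeros((480,640),bool); m[270:345,400:500]=1; print('mean change',(b-a)[m].mean(0).round(2))
E
```

```text
t 17.98 tcp [364.6 119.6 233.7] yaw y -29.12 zax [-1.e-04  8.e-04 -1.e+00] j [ 0.23 -0.49  1.72  0.    1.92  0.74] F [-0.56  1.   -0.25] M [-0.042  0.098 -0.01 ] open 88.1
scene hook [428.3  85.3] -28.7 310 74 rms 1.38
[0, 1, 121, 43, 1571] [54. 25.]
[147, 0, 45, 31, 962] [172.  14.]
[149, 28, 48, 35, 945] [172.  43.]
[0, 42, 42, 94, 2188] [20. 87.]
[151, 65, 10, 20, 85] [156.  74.]
[190, 81, 38, 68, 941] [212. 101.]
[130, 86, 67, 31, 837] [150. 100.]
[161, 94, 36, 9, 142] [178.  98.]
[158, 131, 11, 23, 161] [163. 141.]
[228, 184, 10, 27, 186] [232. 196.]
[231, 213, 21, 27, 156] [237. 224.]
[266, 216, 8, 21, 117] [270. 226.]
[0, 222, 73, 104, 5015] [ 34. 282.]
[282, 223, 52, 77, 1057] [301. 264.]
[241, 231, 24, 5, 64] [252. 233.]
[229, 243, 23, 7, 29] [241. 247.]
[74, 284, 9, 13, 69] [ 78. 290.]
66 [424.8  77.5  78.2] 81
95 [424.6  77.7 107.6] 94
120 [424.3  77.9 132.2] 88
mean change [0.85 0.89 0.85]
```

View pics/s9.png

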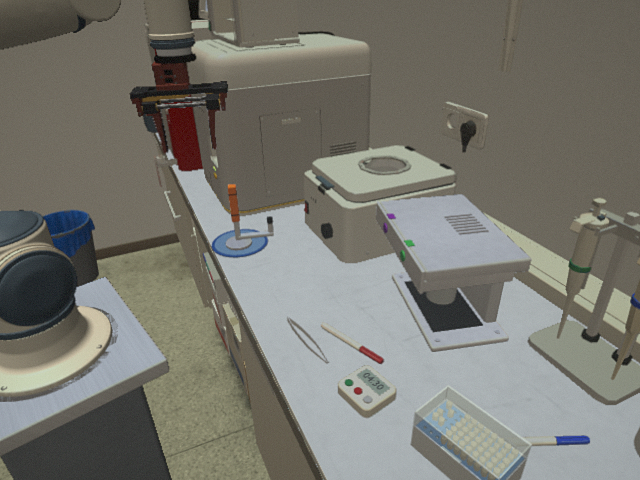

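```bash
python3 - <<'E'
from h import *
print(manip.hand_in())
E
```

```text
the job is handed in; nothing more can be done
None
```

I pressed the green lamp button fully up with the hook's tip and stood the hook upright on the blue mat. I let go and handed the job in at about 18 s of the 58 s allowed.

- **Press:** The resistance was a steady 2 N or so from a tip height of about 134 mm. It became a hard stop at about 141 mm, where the force rose to roughly 14 N. That matches the button's 8 mm travel from 133 mm. The cameras cannot see the button and no light showed, so the lamp being on rests on this force and travel evidence only.
- **Steriliser:** The violet button is about 95 mm along the lip from where I pressed, and nothing went near it. The gripper stayed outside the lip throughout.
- **Placing:** The last picture shows the hook upright with its foot centre at about (428, 85). The mat's centre is at about (433, 89), so the foot is roughly 6 mm off centre, where 35 mm is allowed.
- **Everything else:** Compared with the first picture, the only changes are the robot, the hook's old place and the mat.

No check failed. While the hook was in the gripper, one fit in the camera picture suggested a lean of 1–2°. After release the stem measured vertical to within 1 mm over 54 mm.

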